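# Shoot the bolt of a ukulele mould past its spring catch

### The arm

A 7-joint arm with a two-finger parallel gripper is mounted at the origin on the work surface. World frame = base frame: x ahead of the robot, y to its left, z up, the work surface at z = 0. Lengths are in m, angles in rad, forces in N, time in s.
With the tool pointing down it reaches from about 0.425 to 0.925 m from the base axis. Payload 6.8 kg.
Tool frame: the origin (TCP) lies at the very end of the fingers, on their centre line; the grasp point (between the pads) lies 19 mm behind it (bot.grasp_offset is the distance from the TCP to the grasp point, in m); z points along the fingers, y is the direction in which the jaws open and shut (so a half turn about z gives the same grasp; the last joint's range is limited). The gripper opens to 85 mm and grips with 20 to 120 N. Pads are 22 mm wide; open, the fingers measure 114 mm over their backs; the gripper's body (76 mm by 85 mm) begins 54 mm behind the grasp point. The pads swing forward as they close: fully open they stand 13 mm farther back than shut.
Start: joints at [-1.247, 0.477, 0.022, 1.555, -0.011, 1.109, -0.083], TCP at [0.282, 0.613, 0.231] pointing down, gripper open.
Joint ranges: [-2.96, 2.96], [-0.34, 2.1], [-1.41, 1.46], [0.24, 2.44], [-1.37, 4.51], [0.17, 1.92], [-2.96, 2.96]. Speed limits (rad/s): [2.39, 2.39, 3.14, 3.14, 3.14, 3.14, 3.14].

### API

Orientations are given as a unit quaternion [w, x, y, z].
In Python, from station import monitor, cams, bot, finder gives the robot as it stands.
- The arm moves only by the tool jog_arm, never from a script. Its argument "plan" is a list of rows, each an object of numbers: "x", "y", "z": the shift along the tool's x, y, z as a fraction of full scale; "wx", "wy", "wz": the turn, a rotation vector about the tool's x, y, z as a fraction of full scale. A call has 1 to 12 rows; each row is the pose to reach, as a shift and turn from the pose measured when the call began, along the tool's axes at that moment, turning the shorter way round; what a row does not reach only later rows make up. Full scale, the value 1, is 20 cm for a shift and 180 degrees for a turn. A row lasts 1/12 s, in which the tool goes at most 41.7 mm and 7.16 degrees, less where a joint would pass 70% of its speed; a pose out of reach is approached as far as the arm can. A call with a number of a shift or a turn outside -1 to 1 is refused whole. A call with a gripper value outside its range is refused whole. "hand" is the opening, from -1 (shut) to 1 (fully open), set as the call begins (left out, the last holds). The fingers move at their own pace and stop on an object; "grip_force" is the grip in N (left out, the last holds). Time passes only in rows, so rows that repeat a pose let the fingers close. It gives the time, the measured TCP pose, the force and the opening at its end, in the units of the state.
- monitor.get_obs(): the state, without advancing time (a new reading comes with each control period).
- cams.read_camera(name): name is "scene" or "side" or "wrist"; returns the picture (384x512x3 uint8, red, green, blue); there is no depth.
- cams.get_calibration(name): a dict with "fx", "fy", "cx", "cy" (pixels), "distortion" ([k1, k2, p1, p2, k3] as OpenCV has them; the pictures are not rectified), "extrinsics" (4x4, takes a point from world to camera coordinates). Camera axes: x right, y down, z forward; pixel columns grow to the right and rows downward; lengths in m; the calibration is good to about 2 mm. A picture is of the moment at which its call begins: read the wrist's pose just before it. get_calibration takes no time and is no camera call; for the wrist camera it gives the pose at the moment of the call.
- bot.hand_in(): hands the job in, once; it reports no verdict.
Trained networks look in the newest picture that a camera, given by its name, has taken for a name from the list of things; names that differ only in an ending like _2 or _b are one class to them, and where a whole thing is asked for, a point or a joint stands for the part that bears it (a point fixed in the world has none). Each returns a list of dicts, best first, with "confidence" (0 to 1); they miss things now and then, are a little off and sometimes report something else, mostly with a low value. They report only what shows in the picture. A call takes as long as a camera call.
- finder.find_in(camera, target): "bbox" ([left, top, width, height] in pixels, round what is visible of it).
- finder.place_of(camera, target): "location" ([column, row] in pixels: a listed point, or the origin of a listed thing).
The state is a dict: "t": time; "q": joint angles; "joint_vel": joint speeds; "joint_torque": joint torques, N m; "eef_pos": TCP position; "tool_rot": TCP orientation; "contact_force": force on the tool from outside, world axes, zero at the start; "torque": the same for the moment, N m; "gripper_width": opening from 0.0 (shut) to 1.0 (fully open).
Only numpy, scipy, OpenCV 4.12 (cv2) and the standard library are available. Lean on these libraries where they do the work, as an engineer would, in place of code of your own. Each camera call takes 0.05 s, during which the arm holds its last target. There are 200 camera calls.

### The job

Lock the split plywood ukulele mould: press the long spring catch plate right down with one fingertip and, keeping it down all the way, push the bolt's upright thumb plate with the other fingertip until the bolt is fully home in its keeper across the seam. Only then let go, so that the catch springs up again behind the bolt's rib, and move clear. Only touch and push: do not grip anything or force the lock, and leave the clutter where it is.

Things in the scene. Friction and masses are not known exactly. Their poses are not given: they have to be found in the camera images.
- mould: Fixed plywood mould, 402 x 250 mm (x -100 to +302), top 60 mm above the table, ukulele-shaped opening at x 45 to 280. Two halves meet at the seam y = 0. The steel lock lies on the solid end, towards the robot. Origin: on the table under the seam, z up. The bolt slides to +y (mould axes) over the seam into the keeper. Two F-clamps rise to 205 mm at x above 215.
- thumb_face (a point): Centre of the face to push on the bolt's upright thumb plate; it looks to the mould's -y. Plate 32 mm wide (along x), 10 thick, top 112 mm above the table; this point at 96 mm. At bolt 0 it lies at mould x = 0, y = -82 mm; it moves with the bolt. Behind it (-y) are 40 mm of free space over a base plate whose top is at 63 mm.
- press_plate (a point): Place for the pressing fingertip on top of the catch's press plate: at rest at mould x = -65, y = -82 mm, 86 mm above the table, 65 mm beside the thumb plate's middle. Plate 100 mm long (y -132 to -32), 47 wide (x -85 to -38), so a pressing fingertip can slide along it. It tilts down on its outer side; a fingertip here sinks some 9 to 11 mm to the stop. This point tilts with it.
- bolt (a joint): Travel of the sliding bolt (m): 0 fully drawn back, 0.040 its end stop, fully home. Starts between 0 and 0.003. With the catch up it is blocked at about 0.004. About 2 N of friction; it stays where it is left. From about 0.036 on, the catch can drop behind the bolt's rib and locks it there.
- catch (a joint): Tilt (rad) of the spring catch, a steel rocker on a pin along mould y at x = -28, 80 mm above the table, press plate on one side, nose over the bolt on the other: 0 at rest (nose down ahead of the bolt's rib), 0.32 pressed to its stop. The nose is clear of the rib above 0.17. Springs back; pressing at the point given takes about 4 N at first, 8 N at the stop.
- offcut: bystander: loose light wood offcut 70 x 30 x 22 mm on the half of the mould that has the keeper; origin under its centre
- spool: bystander: loose turned dark wood spool, 32 mm across, 42 mm high, standing on the mould beside the lock; origin under its centre
- sanding_block: bystander: loose cork block 60 x 36 x 28 mm on the table within the mould's opening; origin under its centre
- glue: bystander: loose bottle 60 mm across, 160 mm high, on the table to one side; origin under its centre
- jar: bystander: loose jar 68 mm across, 90 mm high, on the table to one side; origin under its centre
- screwdriver: bystander: loose screwdriver lying on the table; origin under its middle
- hammer: bystander: loose hammer lying on the table; origin under its middle

How it is judged:
On the way, in this order (a step that is already met when the one before it is completed fails the run):
1. the catch is pressed down while the bolt is still drawn back (value of joint catch above 0.2 rad and value of joint bolt below 0.008 m), for 0.05 s.
2. the bolt is fully home with the catch still held down (value of joint bolt above 0.036 m and value of joint catch above 0.17 rad), for 0.1 s.
At the end, for the whole second after the job is handed in: The bolt is home (36 mm or more of its 40 mm), the catch has sprung up again behind its rib (tilt under 0.05 rad), and no bystander has moved (value of joint bolt above 0.036 m and value of joint catch below 0.05 rad and distance of each of offcut, spool, sanding_block, glue, jar, screwdriver, hammer from where it was at the start of the episode below 0.02 m); the robot touches nothing.
It fails at once if the catch was let up (below 0.16 rad) while the bolt was under way (10 to 33 mm) (value of joint bolt between 0.01 and 0.033 m and value of joint catch below 0.16 rad).
It fails at once if the lock was forced or gripped: the finger contacts on the mould and its lock add up to more than 42 N (contact force between the fingers and mould above 42 N).
It fails at once if a bystander was moved by more than 20 mm, or lifted (distance of any of offcut, spool, sanding_block, glue, jar, screwdriver, hammer from where it was at the start of the episode above 0.02 m).
It also fails if it takes over 40 s, if anything falls off the work surface, if the arm or the gripper's body presses on something with over 40 N, if the wrist force passes 120 N, or if a joint passes its speed limit or range.

## Working session

There is one attempt and no reset: what is moved stays moved. The work goes in short steps, Python scripts to look and compute and a tool call to move; the robot and the scene stay as the last step left them, time stands still between calls to the robot, and variables do not carry over. Pictures are saved under pics/ and viewed, about 8 in all and at most 12, crops included, and the job is handed in when it is done.

Besides the shell and the picture viewer there is one more tool, called after "Emit:" as name([rows], argument=value, ...), one row to a line, values as JSON. jog_arm: Moves the arm, as the interface text tells. Shift numbers are shares of 20 cm and turn numbers shares of 180 degrees, none past 1 either way. Its arguments: {"type":"object","properties":{"plan":{"type":"array","items":{"type":"object","properties":{"x":{"type":"number","minimum":-1,"maximum":1},"y":{"type":"number","minimum":-1,"maximum":1},"z":{"type":"number","minimum":-1,"maximum":1},"wx":{"type":"number","minimum":-1,"maximum":1},"wy":{"type":"number","minimum":-1,"maximum":1},"wz":{"type":"number","minimum":-1,"maximum":1}}}},"hand":{"type":"number"},"grip_force":{"type":"number"}},"required":["plan"]}

```bash
mkdir -p pics
cat > h.py <<'E'
import numpy as np, cv2, json
from station import monitor, cams, bot, finder
def snap(c,n):
    im=cams.read_camera(c); cv2.imwrite(f'pics/{n}.png',im[:,:,::-1]); return im
E
python3 - <<'E'
from h import *
o=monitor.get_obs(); print({k:np.round(v,3).tolist() for k,v in o.items()})
a=snap('scene','a'); b=snap('side','b')
for c in ['scene','side']:
    k=cams.get_calibration(c); print(c,{q:np.round(v,4).tolist() for q,v in k.items()})
    for t in ['thumb_face','press_plate','mould','spool','offcut','glue','jar','sanding_block','hammer','screwdriver']:
        print(t,[(np.round(r['location']).tolist(),round(r['confidence'],2)) for r in finder.place_of(c,t)[:2]])
cv2.imwrite('pics/ab.png',np.vstack([a])[:,:,::-1])
E
```

```text
{'t': 0.0, 'q': [-1.247, 0.478, 0.022, 1.556, -0.012, 1.109, -0.083], 'joint_vel': [0.003, 0.002, 0.001, -0.0, -0.001, 0.0, 0.001], 'joint_torque': [0.0, -59.646, 1.608, -28.12, 0.012, 0.009, 0.0], 'eef_pos': [0.282, 0.612, 0.23], 'tool_rot': [-0.0, 0.214, 0.977, -0.001], 'contact_force': [-0.099, 0.042, 0.225], 'torque': [0.011, 0.05, 0.051], 'gripper_width': 0.997}
scene {'fx': 414.0277, 'fy': 414.0277, 'cx': 254.6059, 'cy': 186.3022, 'distortion': [-0.1432, 0.0, 0.0, 0.0, 0.0], 'extrinsics': [[0.8023, 0.5965, 0.0209, -0.469], [0.3732, -0.4741, -0.7974, -0.1594], [-0.4658, 0.6476, -0.6031, 1.9322], [0.0, 0.0, 0.0, 1.0]]}
thumb_face [([241.0, 168.0], 0.51)]
press_plate [([235.0, 158.0], 0.51)]
mould [([257.0, 179.0], 0.89), ([238.0, 168.0], 0.5)]
spool [([244.0, 183.0], 0.61), ([274.0, 168.0], 0.37)]
offcut [([273.0, 163.0], 0.63)]
glue [([127.0, 280.0], 0.96), ([135.0, 237.0], 0.53)]
jar [([306.0, 142.0], 0.82)]
sanding_block [([275.0, 206.0], 0.55)]
hammer [([193.0, 277.0], 0.93)]
screwdriver [([137.0, 238.0], 0.65)]
side {'fx': 480.5, 'fy': 480.5, 'cx': 262.7469, 'cy': 189.3304, 'distortion': [0.0053, 0.0, 0.0, 0.0, 0.0], 'extrinsics': [[0.9989, -0.0457, -0.0096, -0.5614], [-0.0419, -0.7869, -0.6156, 0.0504], [0.0206, 0.6153, -0.788, 1.7552], [0.0, 0.0, 0.0, 1.0]]}
thumb_face [([240.0, 98.0], 0.71), ([241.0, 172.0], 0.59)]
press_plate [([223.0, 166.0], 0.58)]
mould [([251.0, 174.0], 0.71)]
spool [([252.0, 187.0], 0.58)]
offcut [([248.0, 146.0], 0.48), ([225.0, 165.0], 0.3)]
glue [([252.0, 352.0], 0.7)]
jar [([242.0, 98.0], 0.81)]
sanding_block [([293.0, 189.0], 0.71)]
hammer [([303.0, 315.0], 0.84)]
screwdriver [([208.0, 310.0], 0.87), ([303.0, 316.0], 0.45)]
```

View pics/a.png

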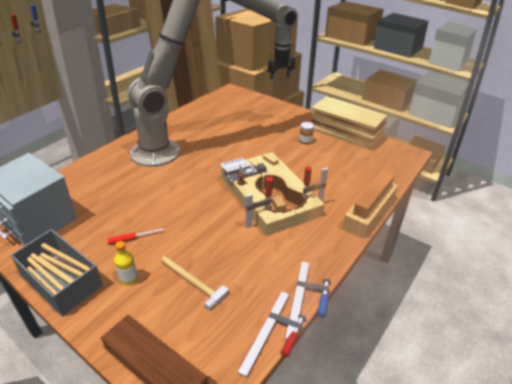

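View pics/b.png

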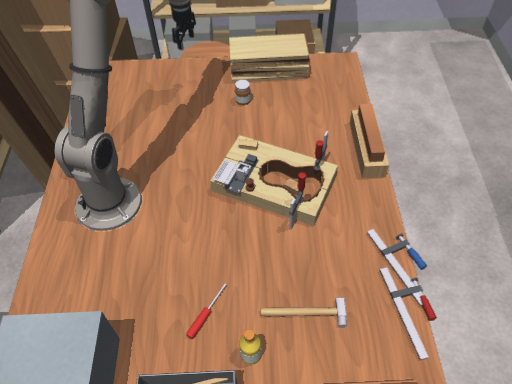

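The scene view shows the mould at about (275,190) with the lock at its robot-side end (240,170). In the side view the lock is at (238,172). The mould's long axis runs slightly down to the right, and the spool stands at (250,186).

```bash
cat >> h.py <<'E'
def ray(c,uv,k=None):
    k=k or cams.get_calibration(c); K=np.array([[k['fx'],0,k['cx']],[0,k['fy'],k['cy']],[0,0,1]])
    p=cv2.undistortPoints(np.array([[uv]],float),K,np.array(k['distortion'],float))[0,0]
    E=np.array(k['extrinsics']); R=E[:3,:3]; d=R.T@np.r_[p,1]; return -R.T@E[:3,3], d
def atz(c,uv,z,k=None):
    o,d=ray(c,uv,k); return o+d*(z-o[2])/d[2]
def proj(c,P,k=None):
    k=k or cams.get_calibration(c); K=np.array([[k['fx'],0,k['cx']],[0,k['fy'],k['cy']],[0,0,1]])
    E=np.array(k['extrinsics']); return cv2.projectPoints(np.atleast_2d(P).astype(float),cv2.Rodrigues(E[:3,:3])[0],E[:3,3],K,np.array(k['distortion'],float))[0][:,0]
E
python3 - <<'E'
from h import *
d={'thumb_face':((241,168),(241,172),.096),'press_plate':((235,158),(223,166),.086),'mould':((257,179),(251,174),0),'spool':((244,183),(252,187),.06),'offcut':((273,163),(248,146),.06),'sanding_block':((275,206),(293,189),0)}
for n,(s,t,z) in d.items(): print(n,atz('scene',s,z).round(3),atz('side',t,z).round(3))
# mould top corners from the side view
for uv in [(240,138),(337,173),(212,184),(325,208)]: print(atz('side',uv,.06).round(3))
E
```

```text
thumb_face [0.484 0.04  0.096] [0.487 0.042 0.096]
press_plate [0.409 0.094 0.086] [0.422 0.082 0.086]
mould [0.504 0.126 0.   ] [0.522 0.111 0.   ]
spool [0.526 0.005 0.06 ] [ 0.524 -0.     0.06 ]
offcut [0.536 0.195 0.06 ] [0.515 0.201 0.06 ]
sanding_block [0.667 0.024 0.   ] [0.676 0.03  0.   ]
[0.485 0.245 0.06 ]
[0.836 0.048 0.06 ]
[0.381 0.021 0.06 ]
[ 0.773 -0.106  0.06 ]
```

```bash
cat >> h.py <<'E'
from scipy.spatial.transform import Rotation as Ro
def Rt():
    o=monitor.get_obs(); q=np.array(o['tool_rot']); return np.array(o['eef_pos']),Ro.from_quat(q[[1,2,3,0]]),o
def plan(P,yaw=None):
    # target with tool down and tool y at angle yaw (deg)
    p,R,o=Rt(); s=R.inv().apply(np.array(P)-p)/.2
    if yaw is None: return s.round(3)
    a=np.radians(yaw); y=np.array([np.cos(a),np.sin(a),0]); z=np.array([0,0,-1.]); x=np.cross(y,z)
    T=Ro.from_matrix(np.c_[x,y,z]); return s.round(3),((R.inv()*T).as_rotvec()/np.pi).round(3)
E
python3 - <<'E'
from h import *
p,R,o=Rt(); k=cams.get_calibration('wrist'); E=np.array(k['extrinsics']); c=-E[:3,:3].T@E[:3,3]
print(R.inv().apply(c-p).round(3), R.inv().apply(E[2,:3]).round(3),k['fx'])
print(plan((.46,.04,.30),-24))
E
```

```text
[ 0.071 -0.001 -0.143] [-0.28  -0.001  0.96 ] 334.55267046470254
(array([-2.005, -2.231, -0.343]), array([ 0.   , -0.   ,  0.496]))
```

Emit:
jog_arm([
  {"x":-0.17,"y":-0.19,"z":-0.1},
  {"x":-0.33,"y":-0.37,"z":-0.2},
  {"x":-0.5,"y":-0.55,"z":-0.3},
  {"x":-0.66,"y":-0.74,"z":-0.34},
  {"x":-0.8,"y":-0.9,"z":-0.34},
  {"x":-0.9,"y":-1,"z":-0.34},
  {"x":-0.9,"y":-1,"z":-0.34},
], hand=0.3)

```text
invalid input at $.plan[0]: expected keys x, y, z, wx, wy, wz
```

Emit:
jog_arm([
  {"x":-0.17,"y":-0.19,"wz":0.035},
  {"x":-0.33,"y":-0.37,"wz":0.07},
  {"x":-0.5,"y":-0.55,"wz":0.105},
  {"x":-0.66,"y":-0.74,"wz":0.14},
  {"x":-0.8,"y":-0.9,"wz":0.175},
  {"x":-0.9,"y":-1,"wz":0.21},
  {"x":-0.9,"y":-1,"wz":0.25},
])

```text
invalid input at $.plan[0]: expected keys x, y, z, wx, wy, wz
```

Run:
```python
from h import *
p,R,o=Rt(); print(p,o['t'],np.round(o['q'],2),o['gripper_width'],o['contact_force'])
print(plan((.46,.04,.30),-24))
```

```text
[0.28250968 0.61305129 0.23132652] 1.1 [-1.25  0.48  0.02  1.56 -0.01  1.11 -0.08] 1.0004864830398292 [-0.55448991  0.46357884 -0.3448627 ]
(array([-2.005, -2.231, -0.343]), array([ 0.   , -0.   ,  0.496]))
```

Emit:
jog_arm([
  {"x":-0.17,"y":-0.19,"z":-0.1,"wx":0,"wy":0,"wz":0},
  {"x":-0.33,"y":-0.37,"z":-0.2,"wx":0,"wy":0,"wz":0},
  {"x":-0.5,"y":-0.55,"z":-0.3,"wx":0,"wy":0,"wz":0},
  {"x":-0.66,"y":-0.74,"z":-0.34,"wx":0,"wy":0,"wz":0},
  {"x":-0.8,"y":-0.9,"z":-0.34,"wx":0,"wy":0,"wz":0},
  {"x":-0.9,"y":-1,"z":-0.34,"wx":0,"wy":0,"wz":0},
  {"x":-0.9,"y":-1,"z":-0.34,"wx":0,"wy":0,"wz":0},
], hand=0.3)

```text
t: 1.68
eef_pos: [0.3636, 0.3524, 0.3001]
tool_rot: [0.0, 0.216, 0.976, 0.0]
contact_force: [0.5, -0.2, -0.2]
gripper_width: 0.649
```

Emit:
jog_arm([
  {"x":-0.17,"y":-0.19,"z":0,"wx":0,"wy":0,"wz":0.035},
  {"x":-0.33,"y":-0.37,"z":0,"wx":0,"wy":0,"wz":0.07},
  {"x":-0.5,"y":-0.55,"z":0,"wx":0,"wy":0,"wz":0.105},
  {"x":-0.66,"y":-0.74,"z":0,"wx":0,"wy":0,"wz":0.14},
  {"x":-0.8,"y":-0.9,"z":0,"wx":0,"wy":0,"wz":0.175},
  {"x":-0.9,"y":-1,"z":0,"wx":0,"wy":0,"wz":0.21},
  {"x":-0.9,"y":-1,"z":0,"wx":0,"wy":0,"wz":0.25},
])

```text
t: 2.27
eef_pos: [0.4434, 0.0902, 0.3006]
tool_rot: [0.001, 0.577, 0.817, 0.001]
contact_force: [-0.1, 1.2, -0.6]
gripper_width: 0.649
```

Run:
```python
from h import *
p,R,o=Rt(); print(p,o['t'],np.round(o['q'],2),o['gripper_width'],o['contact_force'])
print(plan((.46,.04,.30),-24))
```

```text
[0.44339904 0.09024704 0.30061018] 2.2667 [-0.71  0.02  0.38  1.99 -0.01  1.13  0.01] 0.6489246750355706 [-0.12240481  1.1520679  -0.63496129]
(array([-0.265, -0.006,  0.003]), array([ 0.001, -0.   ,  0.242]))
```

Emit:
jog_arm([
  {"x":-0.05,"y":0,"z":0,"wx":0,"wy":0,"wz":0.035},
  {"x":-0.1,"y":0,"z":0,"wx":0,"wy":0,"wz":0.07},
  {"x":-0.15,"y":0,"z":0,"wx":0,"wy":0,"wz":0.105},
  {"x":-0.2,"y":0,"z":0,"wx":0,"wy":0,"wz":0.14},
  {"x":-0.26,"y":0,"z":0,"wx":0,"wy":0,"wz":0.175},
  {"x":-0.26,"y":0,"z":0,"wx":0,"wy":0,"wz":0.21},
  {"x":-0.26,"y":0,"z":0,"wx":0,"wy":0,"wz":0.242},
  {"x":-0.26,"y":0,"z":0,"wx":0,"wy":0,"wz":0.242},
  {"x":-0.26,"y":0,"z":0,"wx":0,"wy":0,"wz":0.242},
])

```text
t: 3.02
eef_pos: [0.4608, 0.0413, 0.3008]
tool_rot: [0.001, 0.838, 0.546, 0.001]
contact_force: [0.2, 0.8, -1.1]
gripper_width: 0.649
```

Run:
```python
from h import *
p,R,o=Rt(); k=cams.get_calibration('wrist'); print(p,R.apply([0,1,0]))
a=snap('wrist','w1')
json.dump({q:np.array(v).tolist() for q,v in k.items()},open('w1.json','w'))
for t,z in dict(thumb_face=.096,press_plate=.086,mould=0,spool=.06,offcut=.06).items():
    for r in finder.place_of('wrist',t)[:2]: print(t,np.round(r['location']),round(r['confidence'],2),atz('wrist',r['location'],z,k).round(4))
cv2.imwrite('pics/w1b.png',cv2.resize(a,(768,576),interpolation=cv2.INTER_CUBIC)[:,:,::-1])
```

```text
[0.46080335 0.04128521 0.30076993] [ 0.91463111 -0.40428409  0.00207547]
thumb_face [279. 161.] 0.85 [0.4829 0.0359 0.096 ]
press_plate [219. 159.] 0.88 [0.4245 0.0622 0.086 ]
mould [279.  81.] 0.96 [0.521  0.1108 0.    ]
mould [280. 159.] 0.24 [0.4833 0.019  0.    ]
spool [316. 176.] 0.85 [ 0.5148 -0.0057  0.06  ]
```

View pics/w1b.png

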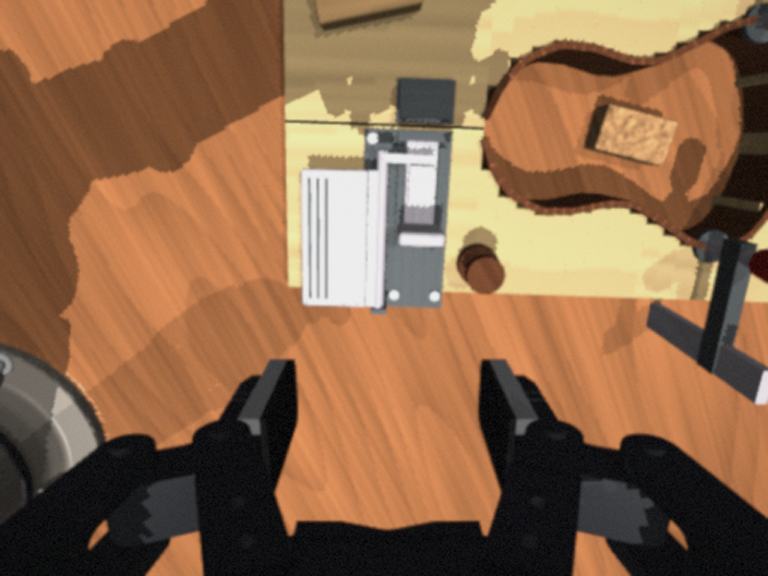

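The wrist view clearly shows the press plate (300–365, 170–305), the thumb plate's top at (422,240), the keeper at (427,100) and the spool at (480,270). The seam runs from (285,121) to (485,129). The networks' points agree with it.

Run:
```python
from h import *
k=json.load(open('w1.json'))
def A(u,v,z): return atz('wrist',(u/1.5,v/1.5),z,k)
def ang(a,b): d=b-a; return np.degrees(np.arctan2(d[1],d[0])).round(2),np.linalg.norm(d).round(4)
print('seam',ang(A(285,121,.06),A(485,129,.06)))
print('near',ang(A(442,293,.06),A(650,300,.06)))
print('left',ang(A(289,288,.06),A(286,20,.06))[0]-90)
print('plate left',ang(A(303,305,.086),A(301,170,.086)))
T=np.array([.4829,.0359]);P=np.array([.4245,.0622]);O=np.array([.521,.1108])
print('base holes',A(394,296,.063),A(434,297,.063))
M={'t':(0,-.082),'p':(-.065,-.082),'o':(0,0)}
W={'t':T,'p':P,'o':O}
m=np.array([M[i] for i in M]);w=np.array([W[i] for i in M])
mc,wc=m.mean(0),w.mean(0);H=(m-mc).T@(w-wc);a=np.arctan2(H[0,1]-H[1,0],H[0,0]+H[1,1])
R2=np.array([[np.cos(a),-np.sin(a)],[np.sin(a),np.cos(a)]]);o=wc-R2@mc
print('fit yaw',np.degrees(a),o,(m@R2.T+o-w).round(4))
for y in (-.103,): print('tcp',R2@[-.031,y]+o, plan(np.r_[R2@[-.031,y]+o,.14],np.degrees(a)))
```

```text
seam (np.float64(-26.08), np.float64(0.1462))
near (np.float64(-25.94), np.float64(0.1693))
left -26.189999999999998
plate left (np.float64(64.3), np.float64(0.0987))
base holes [ 0.44782593 -0.00323643  0.063     ] [ 0.47651625 -0.01687808  0.063     ]
fit yaw -25.395766854372674 [0.51915109 0.10972525] [[ 0.0011 -0.0003]
 [ 0.0008  0.0013]
 [-0.0018 -0.0011]]
tcp [0.44697327 0.02997337] (array([-0.081, -0.042,  0.803]), array([ 0.001, -0.   ,  0.008]))
```

Emit:
jog_arm([
  {"x":-0.08,"y":-0.04,"z":0.15,"wx":0.001,"wy":0,"wz":0.012},
  {"x":-0.08,"y":-0.04,"z":0.3,"wx":0.001,"wy":0,"wz":0.012},
  {"x":-0.08,"y":-0.04,"z":0.45,"wx":0.001,"wy":0,"wz":0.012},
  {"x":-0.08,"y":-0.04,"z":0.6,"wx":0.001,"wy":0,"wz":0.012},
  {"x":-0.08,"y":-0.04,"z":0.72,"wx":0.001,"wy":0,"wz":0.012},
  {"x":-0.08,"y":-0.04,"z":0.8,"wx":0.001,"wy":0,"wz":0.012},
  {"x":-0.08,"y":-0.04,"z":0.8,"wx":0.001,"wy":0,"wz":0.012},
  {"x":-0.08,"y":-0.04,"z":0.8,"wx":0.001,"wy":0,"wz":0.012},
])

```text
t: 3.98
eef_pos: [0.447, 0.0298, 0.1404]
tool_rot: [-0.001, 0.848, 0.529, -0.001]
contact_force: [0.0, 1.1, 0.3]
gripper_width: 0.646
```

Run:
```python
from h import *
p,R,o=Rt(); k=cams.get_calibration('wrist'); print(p,R.as_matrix().round(4).tolist(),np.round(o['q'],2),o['contact_force'])
a=snap('wrist','w2')
json.dump({q:np.array(v).tolist() for q,v in k.items()},open('w2.json','w'))
for t,z in dict(thumb_face=.096,press_plate=.086,mould=0,spool=.06).items():
    for r in finder.place_of('wrist',t)[:2]: print(t,np.round(r['location']),round(r['confidence'],2),atz('wrist',r['location'],z,k).round(4))
cv2.imwrite('pics/w2b.png',cv2.resize(a,(768,576),interpolation=cv2.INTER_CUBIC)[:,:,::-1])
```

```text
[0.44699067 0.02981565 0.14038127] [[0.4399, 0.8981, -0.0023], [0.8981, -0.4399, 0.0006], [-0.0005, -0.0023, -1.0]] [-0.6   0.24  0.45  2.19 -0.16  0.74 -0.5 ] [0.00642227 1.11686927 0.26526065]
thumb_face [308. 181.] 0.95 [0.483  0.0375 0.096 ]
press_plate [199. 183.] 0.93 [0.4233 0.0624 0.086 ]
mould [297.  52.] 0.87 [0.52   0.1092 0.    ]
spool [369. 202.] 0.86 [ 0.5162 -0.0061  0.06  ]
```

View pics/w2b.png

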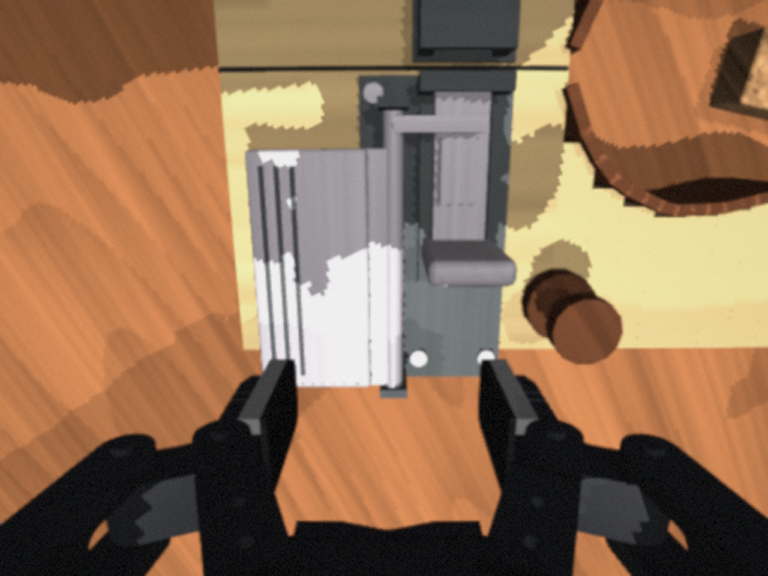

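The seam is now level in the picture, with the left fingertip over the press plate's column and the right one just beyond the thumb plate (467,265). The spool at (585,330) is clear of the right finger. Next I'll descend in small steps and watch the force.

Emit:
jog_arm([
  {"x":0,"y":0,"z":0.1,"wx":0,"wy":0,"wz":0},
  {"x":0,"y":0,"z":0.2,"wx":0,"wy":0,"wz":0},
  {"x":0,"y":0,"z":0.24,"wx":0,"wy":0,"wz":0},
  {"x":0,"y":0,"z":0.26,"wx":0,"wy":0,"wz":0},
  {"x":0,"y":0,"z":0.26,"wx":0,"wy":0,"wz":0},
])

```text
t: 4.65
eef_pos: [0.4482, 0.0303, 0.0897]
tool_rot: [-0.001, 0.849, 0.529, 0.001]
contact_force: [-0.4, 0.6, 0.2]
gripper_width: 0.649
```

Emit:
jog_arm([
  {"x":0,"y":0,"z":0.01,"wx":0,"wy":0,"wz":0},
  {"x":0,"y":0,"z":0.02,"wx":0,"wy":0,"wz":0},
  {"x":0,"y":0,"z":0.025,"wx":0,"wy":0,"wz":0},
  {"x":0,"y":0,"z":0.025,"wx":0,"wy":0,"wz":0},
])

```text
t: 4.98
eef_pos: [0.4483, 0.0304, 0.0849]
tool_rot: [-0.001, 0.849, 0.529, 0.001]
contact_force: [-0.2, 0.6, -0.1]
gripper_width: 0.649
```

Emit:
jog_arm([
  {"x":0,"y":0,"z":0.01,"wx":0,"wy":0,"wz":0},
  {"x":0,"y":0,"z":0.02,"wx":0,"wy":0,"wz":0},
  {"x":0,"y":0,"z":0.025,"wx":0,"wy":0,"wz":0},
  {"x":0,"y":0,"z":0.025,"wx":0,"wy":0,"wz":0},
])

```text
t: 5.32
eef_pos: [0.4484, 0.0306, 0.0799]
tool_rot: [-0.001, 0.848, 0.529, 0.001]
contact_force: [-0.9, 0.7, 5.0]
gripper_width: 0.649
```

Emit:
jog_arm([
  {"x":0,"y":0,"z":0.01,"wx":0,"wy":0,"wz":0},
  {"x":0,"y":0,"z":0.015,"wx":0,"wy":0,"wz":0},
  {"x":0,"y":0,"z":0.015,"wx":0,"wy":0,"wz":0},
])

```text
t: 5.57
eef_pos: [0.4483, 0.0307, 0.077]
tool_rot: [-0.001, 0.849, 0.529, 0.001]
contact_force: [-0.8, 1.4, 6.0]
gripper_width: 0.653
```

Emit:
jog_arm([
  {"x":0,"y":0,"z":0.01,"wx":0,"wy":0,"wz":0},
  {"x":0,"y":0,"z":0.015,"wx":0,"wy":0,"wz":0},
  {"x":0,"y":0,"z":0.015,"wx":0,"wy":0,"wz":0},
])

```text
t: 5.82
eef_pos: [0.4482, 0.0307, 0.0741]
tool_rot: [-0.001, 0.849, 0.529, 0.001]
contact_force: [-1.6, 0.4, 6.5]
gripper_width: 0.649
```

Emit:
jog_arm([
  {"x":0,"y":0,"z":0.008,"wx":0,"wy":0,"wz":0},
  {"x":0,"y":0,"z":0.01,"wx":0,"wy":0,"wz":0},
  {"x":0,"y":0,"z":0.01,"wx":0,"wy":0,"wz":0},
])

```text
t: 6.07
eef_pos: [0.4483, 0.0307, 0.0724]
tool_rot: [-0.001, 0.849, 0.529, 0.001]
contact_force: [-1.1, -0.0, 8.3]
gripper_width: 0.652
```

Run:
```python
from h import *
p,R,o=Rt(); print(p,R.apply([0,1,0]),o['contact_force'],o['t'])
a=snap('wrist','w3')
cv2.imwrite('pics/w3b.png',cv2.resize(a,(768,576),interpolation=cv2.INTER_CUBIC)[:,:,::-1])
```

```text
[0.44833136 0.03071863 0.07241612] [ 0.89798067 -0.44003375 -0.00101033] [-1.08132914 -0.03659712  8.34238257] 6.0667
```

View pics/w3b.png

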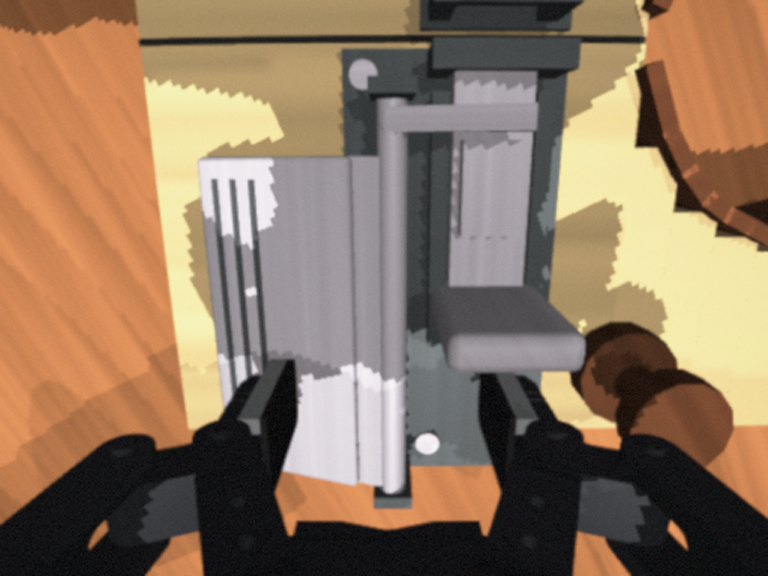

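The left fingertip (270,380) sits on the pressed plate, and the right one (505,380) is just behind the thumb plate (515,350). The force of 8 N is about right for the stop. I'll press slightly more, then start pushing along tool +x.

Emit:
jog_arm([
  {"x":0,"y":0,"z":0.005,"wx":0,"wy":0,"wz":0},
  {"x":0,"y":0,"z":0.005,"wx":0,"wy":0,"wz":0},
])

```text
t: 6.28
eef_pos: [0.4484, 0.0307, 0.0718]
tool_rot: [-0.002, 0.849, 0.529, 0.001]
contact_force: [-1.7, -0.3, 10.1]
gripper_width: 0.649
```

Emit:
jog_arm([
  {"x":0.01,"y":0,"z":0,"wx":0,"wy":0,"wz":0},
  {"x":0.02,"y":0,"z":0,"wx":0,"wy":0,"wz":0},
  {"x":0.03,"y":0,"z":0,"wx":0,"wy":0,"wz":0},
  {"x":0.04,"y":0,"z":0,"wx":0,"wy":0,"wz":0},
  {"x":0.04,"y":0,"z":0,"wx":0,"wy":0,"wz":0},
])

```text
t: 6.7
eef_pos: [0.4505, 0.0368, 0.0717]
tool_rot: [-0.002, 0.849, 0.529, -0.0]
contact_force: [-4.1, -3.6, 8.1]
gripper_width: 0.647
```

Emit:
jog_arm([
  {"x":0.015,"y":0,"z":0.003,"wx":0,"wy":0,"wz":0},
  {"x":0.03,"y":0,"z":0.003,"wx":0,"wy":0,"wz":0},
  {"x":0.045,"y":0,"z":0.003,"wx":0,"wy":0,"wz":0},
  {"x":0.06,"y":0,"z":0.003,"wx":0,"wy":0,"wz":0},
  {"x":0.06,"y":0,"z":0.003,"wx":0,"wy":0,"wz":0},
])

```text
t: 7.12
eef_pos: [0.4534, 0.0452, 0.071]
tool_rot: [-0.002, 0.849, 0.528, -0.003]
contact_force: [-6.3, -7.0, 13.1]
gripper_width: 0.647
```

Emit:
jog_arm([
  {"x":0.015,"y":0,"z":0.003,"wx":0,"wy":0,"wz":0},
  {"x":0.03,"y":0,"z":0.003,"wx":0,"wy":0,"wz":0},
  {"x":0.045,"y":0,"z":0.003,"wx":0,"wy":0,"wz":0},
  {"x":0.06,"y":0,"z":0.003,"wx":0,"wy":0,"wz":0},
  {"x":0.06,"y":0,"z":0.003,"wx":0,"wy":0,"wz":0},
])

```text
t: 7.53
eef_pos: [0.4561, 0.0532, 0.0704]
tool_rot: [-0.002, 0.849, 0.528, -0.006]
contact_force: [-8.4, -8.2, 16.8]
gripper_width: 0.65
```

Run:
```python
from h import *
p,R,o=Rt(); print(p,R.apply([0,1,0]),o['contact_force'],R.inv().apply(o['contact_force']),o['t'])
M=np.array([[.899,.438],[-.438,.899]]);print('tcp in mould',M.T@(p[:2]-[.519,.1095]))
a=snap('wrist','w4')
for r in finder.place_of('wrist','thumb_face')[:1]:
    w=atz('wrist',r['location'],.096); print(r['confidence'],'thumb in mould',M.T@(w[:2]-[.519,.1095]))
cv2.imwrite('pics/w4b.png',cv2.resize(a,(768,576),interpolation=cv2.INTER_CUBIC)[:,:,::-1])
```

```text
[0.45607058 0.05315257 0.07035639] [ 0.89653946 -0.4428318  -0.01081639] [-8.41375932 -8.20503977 16.76321319] [-11.21865286  -4.09113218 -16.62900495] 7.5333
tcp in mould [-0.03189337 -0.07821943]
0.64 thumb in mould [-0.00043004 -0.0678105 ]
```

View pics/w4b.png

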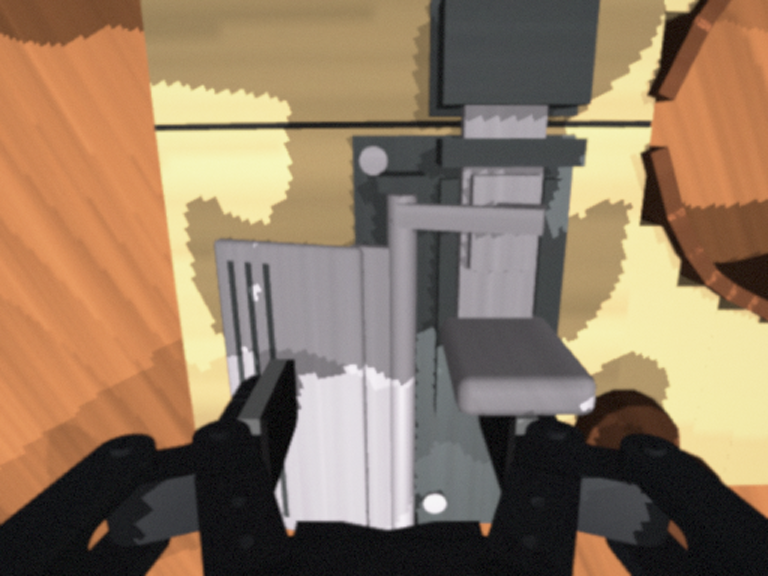

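The bolt is moving: it already reaches across the seam to the keeper, and the thumb plate's face is at about y = -67 mm. The vertical force has risen to 17 N, so I'll ease the press by half a millimetre and carry on.

Emit:
jog_arm([
  {"x":0.015,"y":0,"z":-0.003,"wx":0,"wy":0,"wz":0},
  {"x":0.03,"y":0,"z":-0.003,"wx":0,"wy":0,"wz":0},
  {"x":0.045,"y":0,"z":-0.003,"wx":0,"wy":0,"wz":0},
  {"x":0.06,"y":0,"z":-0.003,"wx":0,"wy":0,"wz":0},
  {"x":0.06,"y":0,"z":-0.003,"wx":0,"wy":0,"wz":0},
])

```text
t: 8.05
eef_pos: [0.4599, 0.0624, 0.0707]
tool_rot: [-0.003, 0.85, 0.527, -0.008]
contact_force: [-3.9, -4.2, 7.7]
gripper_width: 0.648
```

Emit:
jog_arm([
  {"x":0.015,"y":0,"z":0,"wx":-0.003,"wy":0,"wz":0},
  {"x":0.03,"y":0,"z":0,"wx":-0.003,"wy":0,"wz":0},
  {"x":0.045,"y":0,"z":0,"wx":-0.003,"wy":0,"wz":0},
  {"x":0.06,"y":0,"z":0,"wx":-0.003,"wy":0,"wz":0},
  {"x":0.06,"y":0,"z":0,"wx":-0.003,"wy":0,"wz":0},
])

```text
t: 8.47
eef_pos: [0.4632, 0.0709, 0.0704]
tool_rot: [0.001, 0.85, 0.527, -0.008]
contact_force: [-5.0, -6.2, 11.8]
gripper_width: 0.648
```

```bash
cat > s.py <<'E'
from h import *
p,R,o=Rt(); print(p,R.apply([0,1,0]),o['contact_force'],R.inv().apply(o['contact_force']),o['t'])
M=np.array([[.899,.438],[-.438,.899]]);print('tcp in mould',M.T@(p[:2]-[.519,.1095]))
E
python3 s.py
```

```text
[0.46321353 0.07094096 0.07042831] [ 0.89575574 -0.44450173 -0.00631433] [-5.03267856 -6.19255356 11.7991761 ] [ -7.95985184  -1.82995382 -11.66996818] 8.4667
tcp in mould [-0.03326317 -0.05909905]
```

Emit:
jog_arm([
  {"x":0.015,"y":0,"z":0,"wx":0,"wy":0,"wz":0},
  {"x":0.03,"y":0,"z":0,"wx":0,"wy":0,"wz":0},
  {"x":0.035,"y":0,"z":0,"wx":0,"wy":0,"wz":0},
  {"x":0.035,"y":0,"z":0,"wx":0,"wy":0,"wz":0},
])

```text
t: 8.8
eef_pos: [0.4646, 0.0748, 0.0703]
tool_rot: [0.001, 0.85, 0.526, -0.01]
contact_force: [-5.2, -6.5, 11.0]
gripper_width: 0.653
```

Emit:
jog_arm([
  {"x":0.01,"y":0,"z":0,"wx":0,"wy":0,"wz":0},
  {"x":0.015,"y":0,"z":0,"wx":0,"wy":0,"wz":0},
  {"x":0.015,"y":0,"z":0,"wx":0,"wy":0,"wz":0},
])

```text
t: 9.05
eef_pos: [0.4645, 0.0749, 0.0702]
tool_rot: [0.001, 0.851, 0.525, -0.012]
contact_force: [-4.8, -6.7, 12.1]
gripper_width: 0.649
```

```bash
python3 s.py
```

```text
[0.46445305 0.07486852 0.07023844] [ 0.89398272 -0.44798005 -0.0104291 ] [-4.75465096 -6.66969213 12.06533144] [ -8.36175066  -1.38851739 -11.86662828] 9.05
tcp in mould [-0.03386912 -0.05502526]
```

Emit:
jog_arm([
  {"x":0.02,"y":0,"z":0,"wx":0,"wy":0,"wz":0},
  {"x":0.03,"y":0,"z":0,"wx":0,"wy":0,"wz":0},
  {"x":0.035,"y":0,"z":0,"wx":0,"wy":0,"wz":0},
])

```text
t: 9.3
eef_pos: [0.4644, 0.0751, 0.0701]
tool_rot: [0.002, 0.852, 0.523, -0.017]
contact_force: [-11.6, -19.2, 22.2]
gripper_width: 0.647
```

```bash
python3 s.py
python3 - <<'E'
from h import *
a=snap('wrist','w5'); M=np.array([[.899,.438],[-.438,.899]])
for r in finder.place_of('wrist','thumb_face')[:1]:
    w=atz('wrist',r['location'],.096); print(r['confidence'],'thumb in mould',M.T@(w[:2]-[.519,.1095]))
cv2.imwrite('pics/w5b.png',cv2.resize(a,(768,576),interpolation=cv2.INTER_CUBIC)[:,:,::-1])
E
```

```text
[0.46439167 0.07507262 0.07007806] [ 0.89136745 -0.45307011 -0.01383973] [-11.61039719 -19.15105071  22.23395256] [-23.00225607  -1.98007349 -21.51483761] 9.3
tcp in mould [-0.0340137  -0.05486867]
0.75 thumb in mould [-0.00059421 -0.04315428]
```

View pics/w5b.png

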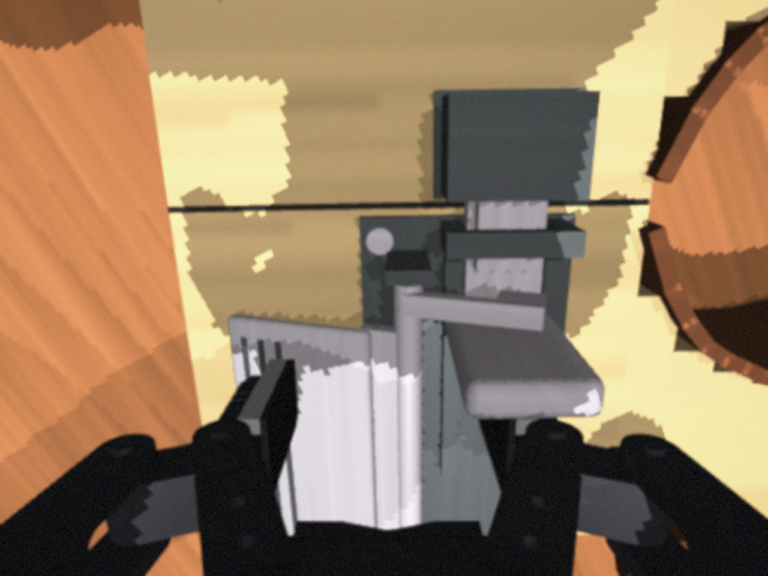

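The force jumped to 23 N along the bolt with no further motion. The thumb face is at y = -43 mm, so the bolt is at its end stop (about 39–40 mm), the catch is still down and the fingertip is still on the plate. I'll ease off the push, then lift.

Emit:
jog_arm([
  {"x":-0.01,"y":0,"z":0,"wx":0,"wy":0,"wz":0},
  {"x":-0.03,"y":0,"z":0,"wx":0,"wy":0,"wz":0},
  {"x":-0.04,"y":0,"z":0,"wx":0,"wy":0,"wz":0},
  {"x":-0.04,"y":0,"z":-0.03,"wx":0,"wy":0,"wz":0},
  {"x":-0.04,"y":0,"z":-0.1,"wx":0,"wy":0,"wz":0},
  {"x":-0.04,"y":0,"z":-0.2,"wx":0,"wy":0,"wz":0},
  {"x":-0.04,"y":0,"z":-0.35,"wx":0,"wy":0,"wz":0},
  {"x":-0.04,"y":0,"z":-0.5,"wx":0,"wy":0,"wz":0},
  {"x":-0.04,"y":0,"z":-0.6,"wx":0,"wy":0,"wz":0},
  {"x":-0.04,"y":0,"z":-0.6,"wx":0,"wy":0,"wz":0},
])

```text
t: 10.23
eef_pos: [0.4664, 0.0706, 0.1941]
tool_rot: [0.003, 0.852, 0.523, -0.013]
contact_force: [0.9, 0.6, -0.4]
gripper_width: 0.651
```

```bash
python3 s.py
python3 - <<'E'
from h import *
a=snap('wrist','w6'); M=np.array([[.899,.438],[-.438,.899]])
for t,z in dict(thumb_face=.096,press_plate=.086,spool=.06).items():
  for r in finder.place_of('wrist',t)[:1]:
    w=atz('wrist',r['location'],z); print(t,r['confidence'],w,M.T@(w[:2]-[.519,.1095]))
cv2.imwrite('pics/w6b.png',cv2.resize(a,(768,576),interpolation=cv2.INTER_CUBIC)[:,:,::-1])
E
```

```text
[0.46636421 0.07063584 0.19413547] [ 0.89122794 -0.45346245 -0.00919623] [ 0.88574195  0.57357859 -0.39440663] [0.92247744 0.53292867 0.36621058] 10.2333
tcp in mould [-0.03029707 -0.05799335]
thumb_face 0.78 [0.49595494 0.07182347 0.096     ] [-0.00421519 -0.04396494]
press_plate 0.69 [0.42030546 0.0597455  0.086     ] [-0.06693392 -0.0879575 ]
spool 0.76 [ 0.51239673 -0.00370803  0.06      ] [ 0.04364877 -0.10466626]
```

View pics/w6b.png

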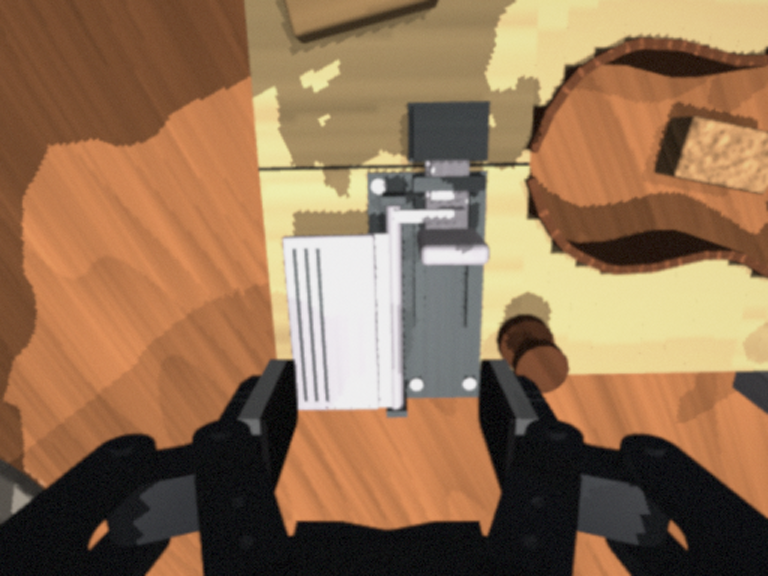

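The bolt runs across the seam into the keeper (447,165). The press plate is flat and bright again, as it was at rest. The catch nose (430,215) lies behind the rib (443,197), the spool is unmoved, and the fingers are clear with no force on them.

```bash
python3 -c "
from station import bot; print(bot.hand_in())"
```

```text
the job is handed in; nothing more can be done
None
```

I locked the mould and handed the job in at about 10 s of the 40 s allowed; the hand-in gave no verdict.

**What I did:** I pressed the catch plate down to its stop with one fingertip, at about 8–10 N. Keeping it down, I slid the hand towards the mould's +y so the other fingertip pushed the thumb plate until the bolt hit its end stop. There the push force jumped to about 23 N with no further motion. I then eased back and lifted 12 cm clear.

**Last checks:**
- **Bolt:** the thumb face is at about y = -43 to -44 mm, which puts the bolt at about 38–39 mm of its 40, good to a few mm.
- **Catch:** in the last picture the press plate is up and flat again, with the nose behind the rib. I judged the catch only by eye and by force, because its angle can't be read directly.
- **Clutter:** the spool reads within about 5 mm of where it started. I didn't re-measure the other items, but the hand never went near them.
- **Contact force:** the fingers are free, with about 1 N or less measured. The highest wrist reading I saw was about 32 N, against the 42 N limit on finger contacts. Forces were only read at the end of each move.

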